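# Raise the food guard's window to the green clip

## Task

Push the sloping window of the food guard up with your fingertips from beneath its blue lip, until the red pointer on the window stands within the green clip's height on the frame, so that the pan behind can be reached, then take the hand away; the window stays where you leave it. Do not pinch the lip or press on the black strip on top of it, do not shift the clip, and leave the bowl, the jar and the pan where they stand.

Things in the scene. Friction and masses are not known exactly. Their poses are not given: they have to be found in the camera images.
- guard: Fixed open aluminium frame, 510 mm wide, 510 high: two slanting 30 mm square tracks, centred 240 mm left and right, carry a window; no sill, open behind; 22 mm high foot rails. Origin on the bench mid-opening, where the tracks' line meets it; x level into the guard (within 0.2 rad of world x), y left, z up. Tracks lean 30 degrees back: up along them is (0.5, 0, 0.866) in this frame.
- sash (a joint): Window's slide up along its tracks, m: 0 lowest, 0.23 upper stop. About 1 kg, balanced by hidden counterweights: it takes 3 to 6 N along the tracks to move slowly, more when fast, and stays where left. A pane 444 mm wide and 250 mm long in a 14 mm thick steel frame; its lower edge is level with the lip's underside, nothing of it hangs below.
- lip_root (a point): Blue lip across the window's foot: 400 mm wide, 8 thick, standing 40 mm out of the window frame, square to the pane, so it rises outwards at 30 degrees. Push on its underside. Origin in the pane's mid-plane, mid-width, level with the underside; z up along the tracks, -x square out of the pane (to the robot and up), y left. Underside: plane z = 0 from x = -7 to -47 mm.
- lip_edge (a point): Middle of the lip's outer lower edge (the end of the underside nearest the robot), 47 mm out from the pane's mid-plane; axes as lip_root. A black rubber strip 3 mm thick covers the whole top of the lip (its top lies at z = 11 mm); it must not be pressed.
- pointer (a point): The outer part of the red pointer, 6 mm high, a flat bar that reaches from the window's left edge out over the left track and the clip; it rides with the window, level with the lip's underside. Axes as lip_root.
- clip_mid (a point): Centre of the green clip on the outer side of the left track, a block 24 mm high along the track, 50 wide, 32 deep, marking the height for the pointer. z points up along the track: the pointer is in the clip's height when within 12 mm of this point along z. Held only by friction (about 20 N); not to be shifted.
- bowl_mid (a point): Loose steel bowl, 140 mm across and 60 mm high, in front of the guard, to one side; point on its axis 30 mm above the bench.
- jar_mid (a point): Loose amber jar with a white lid, 68 mm across and 110 mm high, in front of the guard, on the other side than the bowl; point on its axis 30 mm above the bench.
- pan_mid (a point): Loose open steel pan, 170 x 280 mm and 65 mm high, standing behind the window; point above the middle of its underside, 30 mm above the bench.

How it is judged:
By the outcome, as a careful person would: the job done as asked, in the order asked, and still so for the second after the job is handed in, with the robot touching nothing.
It also fails if it takes over 38 s, if anything falls off the work surface, if the arm or the gripper's body presses on something with over 40 N, if the wrist force passes 120 N, or if a joint passes its speed limit or range.

## Robot

A 7-joint arm with a two-finger parallel gripper is mounted at the origin on the work surface. World frame = base frame: x ahead of the robot, y to its left, z up, the work surface at z = 0. Lengths are in mm, angles in rad, forces in N, time in s.
With the tool pointing down it reaches from about 400 to 875 mm from the base axis. Payload 4.4 kg.
Tool frame: the origin (TCP) lies at the very end of the fingers, on their centre line; the grasp point (between the pads) lies 19 mm behind it; z points along the fingers, y is the line along which they close (so a half turn about z gives the same grasp; the last joint's range is limited). The gripper opens to 85 mm and grips with 20 to 120 N. Pads are 22 mm wide; open, the fingers measure 114 mm over their backs; the gripper's body (76 mm by 85 mm) begins 54 mm behind the grasp point. The pads swing forward as they close: fully open they stand 13 mm farther back than shut.
Start: joints at [-1.214, 0.628, 0.038, 1.517, -0.027, 0.996, -0.02], TCP at [266.684, 592.788, 231.313] pointing down, gripper open.
Joint ranges: [-3.06, 3.06], [-0.37, 2.12], [-1.25, 1.32], [0.18, 2.47], [-1.1, 4.24], [0.23, 1.98], [-2.94, 2.94]. Speed limits (rad/s): [2.57, 2.57, 3.14, 3.14, 3.14, 3.14, 3.14].

## Interface

Orientations are given as [roll, pitch, yaw] about the fixed x, y, z axes, in that order (R = Rz(yaw) Ry(pitch) Rx(roll)).
In Python, from cell import monitor, viewer, workorder gives the robot as it stands.
- The arm moves only by the tool arm_command, never from a script. Its argument "series" is one flat list of numbers, 5 for each row, row after row: the opening in per cent of the stroke, from 0 (shut) to 100 (fully open), then the shift along the tool's x, y, z in cm, then the turn about the tool's z in degrees. In form: [claw, x, y, z, roll, claw, x, y, z, roll, ...]. A call has exactly 5 rows; each row is the pose to reach, as a shift and turn from the pose commanded when the call began, along the tool's axes at that moment; what a row does not reach only later rows make up. A row lasts 1/12 s, in which the tool goes at most 41.7 mm and 7.16 degrees, less where a joint would pass 70% of its speed; a pose out of reach is approached as far as the arm can. A call with a gripper value outside its range is refused whole. The fingers move at their own pace and stop on an object; the grip force is fixed at half the most. Time passes only in rows, so rows that repeat a pose let the fingers close, or fill a call up. It gives the time, the measured TCP pose, the force, the opening and the grip force at its end, in the units of the state.
- monitor.read_state(): the state, without advancing time (a new reading comes with each control period).
- viewer.get_image(name): name is "side" or "top" or "wrist"; returns (picture, depth): 400x640x3 uint8, red, green, blue; 400x640 float32, mm along the optical axis (not along the pixel's ray), 0 where there is no reading.
- viewer.camera_model(name): a dict with "mtx" (3x3 intrinsics, pixels), "R" (3x3) and "t" (3): a world point X has camera coordinates R X + t. Camera axes: x right, y down, z forward; pixel columns grow to the right and rows downward; lengths in mm; the calibration is good to about 2 mm. The wrist camera is an equidistant fisheye: a pixel r from the principal point sees the ray r / f radians off the axis. A picture is of the moment at which its call begins: read the wrist's pose just before it. camera_model takes no time and is no camera call; for the wrist camera it gives the pose at the moment of the call.
- workorder.finish_job(): hands the job in; it is judged then, once.
The state is a dict: "clock": time; "qpos": joint angles; "qd": joint speeds; "tau": joint torques, N m; "eef_pos": TCP position; "tool_rot": TCP orientation; "force": force on the tool from outside, world axes, zero at the start; "torque": the same for the moment, N m; "width": finger opening in mm; "gripper_force": force on a finger pad.
Only numpy, scipy, OpenCV 4.12 (cv2) and the standard library are available. Lean on these libraries where they do the work, as an engineer would, in place of code of your own. Each camera call takes 0.05 s, during which the arm holds its last target. There are 200 camera calls.

## Working session

There is one attempt and no reset: what is moved stays moved. The work goes in short steps, Python scripts to look and compute and a tool call to move; the robot and the scene stay as the last step left them, time stands still between calls to the robot, and variables do not carry over. Pictures are saved under pics/ and viewed, at most 10 in all, crops included, and the job is handed in when it is done.

Besides the shell and the picture viewer there is one more tool, called after "Emit:" as a command line: name --argument value ..., lists and objects as JSON in quotes. arm_command: Moves the arm, as the interface text tells. Its arguments: {"type":"object","properties":{"series":{"type":"array","items":{"type":"number"}}},"required":["series"]}

```bash
ls; mkdir -p pics; python3 - <<'E'
from cell import monitor, viewer
import cv2,numpy as np
s=monitor.read_state();print(s)
for n in("side","top"):
    p,d=viewer.get_image(n);cv2.imwrite(f"pics/{n}1.png",p[:,:,::-1]);np.save(f"pics/{n}1.npy",d)
    m=viewer.camera_model(n);print(n,m["mtx"],m["R"],m["t"],-m["R"].T@m["t"])
E
```

```text
pics
{'clock': 0.0, 'qpos': array([-1.21380325,  0.62932796,  0.0384559 ,  1.51833047, -0.02698834,
        0.99631375, -0.02001109]), 'qd': array([-0.00141977, -0.00225728, -0.00086798, -0.00150651,  0.00100627,
        0.00047422, -0.00143035]), 'tau': array([ 5.09896163e-04, -5.63409913e+01,  1.22732040e+00, -1.93446189e+01,
        1.12494457e-02,  1.08338177e-02, -2.32389033e-05]), 'eef_pos': array([266.43492782, 592.21856668, 230.41313034]), 'tool_rot': array([-3.13973197e+00,  4.09496699e-05,  2.71878444e+00]), 'force': array([-0.84056452, -0.01982725,  0.1994179 ]), 'torque': array([-0.00436267,  0.02285414,  0.00175799]), 'gripper_force': 0.0, 'width': 85.28028531241726}
side [[373.48705951   0.         321.96223641]
 [  0.         373.48705951 200.09070575]
 [  0.           0.           1.        ]] [[ 0.92736575 -0.37415149 -0.00185141]
 [-0.28734027 -0.70901019 -0.6440032 ]
 [ 0.23964209  0.5977585  -0.76502055]] [-498.73821434  270.97846316  926.88565989] [ 318.25494781 -548.53093417  882.67421108]
top [[454.42352577   0.         315.13831277]
 [  0.         454.42352577 204.93858704]
 [  0.           0.           1.        ]] [[ 0.00969199 -0.99984721  0.01454754]
 [-0.99145221 -0.01150154 -0.12996244]
 [ 0.1301099  -0.0131636  -0.99141219]] [  69.01670619  598.03702515 1117.30078364] [ 446.8843263    90.59220128 1184.42394534]
```

View pics/side1.png

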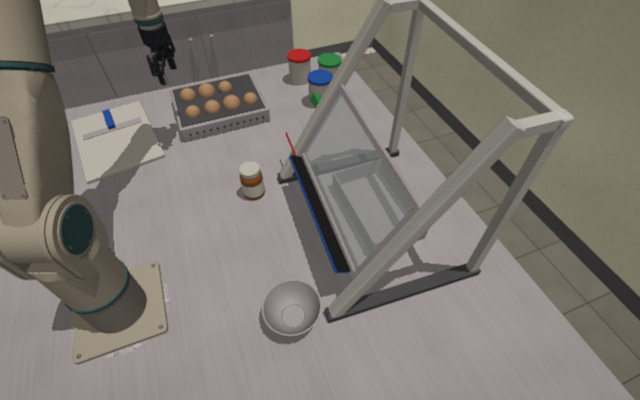

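View pics/top1.png

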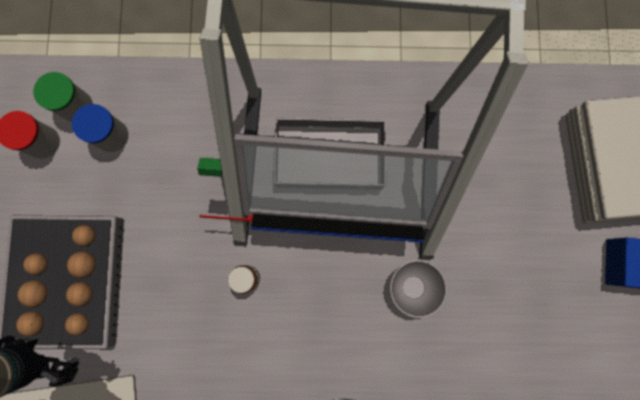

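The side view shows the red pointer near (290,145), the lip from (293,158) to (345,270), the jar at (250,180) and the bowl at (290,308). In the top view the clip is at (210,167), the pointer at (228,217), and the lip runs from (250,225) to (425,235).

```bash
cat > h.py <<'E'
import numpy as np,cv2
from cell import monitor,viewer
def cloud(d,m):
    v,u=np.mgrid[:d.shape[0],:d.shape[1]]
    K=m["mtx"];c=np.stack([(u-K[0,2])/K[0,0]*d,(v-K[1,2])/K[1,1]*d,d],-1)
    return (c-m["t"])@m["R"]
def mask(p,lo,hi,box=None):
    h=cv2.cvtColor(p,cv2.COLOR_RGB2HSV);k=cv2.inRange(h,lo,hi)>0
    if box:
        b=np.zeros_like(k);b[box[1]:box[3],box[0]:box[2]]=1;k&=b
    return k
E
python3 - <<'E'
from h import *
B={"top":dict(green=(190,150,228,185),red=(195,205,252,228),blue=(240,205,440,250)),
"side":dict(green=(290,90,330,108),red=(280,125,300,165),blue=(285,150,360,280))}
H=dict(green=((45,120,30),(80,255,255)),red=((0,140,60),(6,255,255)),blue=((105,120,40),(130,255,255)))
for n in B:
    p=cv2.imread(f"pics/{n}1.png")[:,:,::-1].copy();d=np.load(f"pics/{n}1.npy");m=viewer.camera_model(n);X=cloud(d,m)
    for c,b in B[n].items():
        k=mask(p,*H[c],b)&(d>0);q=X[k];vv,uu=np.nonzero(k)
        print(n,c,len(q),uu.min(),uu.max(),vv.min(),vv.max())
        if len(q)==0: continue
        print(np.percentile(q,[3,50,97],axis=0).round(0).tolist())
        if c!="green":
            a=np.cov(q.T);w,V=np.linalg.eigh(a);print("dir",V[:,2].round(3),q.mean(0).round(1))
    for nm,(u,v) in dict(top=dict(jar=(241,279),bowl=(414,287),trL1=(237,232),trL2=(213,50),trR1=(429,245),trR2=(515,70),strip1=(260,222),strip2=(415,232)),
        side=dict(jar=(250,168),bowl=(292,316),trR1=(345,300),trR2=(500,140),strip1=(300,170),strip2=(338,260),trL1=(300,165),trL2=(380,15)))[n].items():
        print(n,nm,X[v,u].round(0))
E
```

```text
top green 329 198 220 159 175
[[633.0, 277.0, 247.0], [645.0, 298.0, 255.0], [664.0, 320.0, 263.0]]
top red 131 201 251 215 221
[[549.0, 227.0, 26.0], [554.0, 265.0, 120.0], [561.0, 339.0, 124.0]]
dir [0.023 0.991 0.131] [554.5 271.7 115.6]
top blue 507 251 423 227 242
[[505.0, -164.0, 4.0], [518.0, 28.0, 138.0], [531.0, 212.0, 142.0]]
dir [ 0.064  0.998 -0.   ] [518.   27.2 132.2]
top jar [412. 247. 112.]
top bowl [ 392. -181.    4.]
top trL1 [525. 268.  62.]
top trL2 [781. 245. 504.]
top trR1 [ 497. -206.   65.]
top trR2 [ 751. -228.  513.]
top strip1 [543. 204. 137.]
top strip2 [ 524. -156.  131.]
side green 86 311 320 93 106
[[628.0, 278.0, 246.0], [636.0, 301.0, 255.0], [657.0, 319.0, 261.0]]
side red 29 286 295 133 155
[[546.0, 241.0, 116.0], [552.0, 276.0, 120.0], [556.0, 339.0, 122.0]]
dir [-0.064 -0.998 -0.005] [551.1 284.  119.8]
side blue 373 290 348 156 272
[[502.0, -173.0, 131.0], [513.0, -23.0, 139.0], [527.0, 203.0, 142.0]]
dir [-0.054 -0.999 -0.005] [513.5 -10.5 138.2]
side jar [411. 246. 112.]
side bowl [ 387. -178.    5.]
side trR1 [ 505. -223.   89.]
side trR2 [ 742. -238.  498.]
side strip1 [537. 162. 135.]
side strip2 [ 520. -144.  133.]
side trL1 [545. 186. 129.]
side trL2 [782. 236. 490.]
```

```bash
cat >> h.py <<'E'
yaw=-0.06
G=np.array([[np.cos(yaw),-np.sin(yaw),0],[np.sin(yaw),np.cos(yaw),0],[0,0,1]])
c,s=.8660254,.5
L=G@np.array([[c,0,s],[0,1,0],[-s,0,c]])   # columns: lip axes x(into),y,z(up track)
B={"top":dict(green=(190,150,228,185),red=(195,205,246,228),blue=(240,205,440,250)),
"side":dict(green=(290,90,330,108),red=(280,125,300,165),blue=(285,150,360,280))}
H=dict(green=((45,120,30),(80,255,255)),red=((0,140,60),(6,255,255)),blue=((105,120,40),(130,255,255)))
E
python3 - <<'E'
from h import *
for n in B:
    p=cv2.imread(f"pics/{n}1.png")[:,:,::-1].copy();d=np.load(f"pics/{n}1.npy");m=viewer.camera_model(n);X=cloud(d,m)
    for c_,b in B[n].items():
        k=mask(p,*H[c_],b)&(d>0)
        if c_!="red": k=cv2.erode(k.astype(np.uint8),np.ones((2,2)))>0
        q=X[k];q=q[q[:,2]>100];l=q@L
        print(n,c_,len(q));print(np.percentile(l,[2,10,50,90,98],axis=0).round(1).tolist())
        if c_=="blue": print("yaw fit",-np.polyfit(q[:,1],q[:,0],1)[0],q[:,1].min(),q[:,1].max())
w=viewer.camera_model("wrist");R=w["R"];print("wristcam",-R.T@w["t"],R[2],monitor.read_state()["eef_pos"])
E
```

```text
top green 282
[[406.9, 314.5, 520.8], [407.4, 319.0, 524.0], [411.2, 335.5, 537.5], [427.7, 352.3, 539.9], [430.3, 355.7, 541.0]]
top red 95
[[401.9, 273.6, 359.4], [402.3, 280.4, 367.9], [404.0, 313.2, 372.6], [406.0, 361.7, 375.3], [409.3, 374.9, 376.7]]
top blue 304
[[374.2, -135.0, 370.7], [375.0, -95.5, 372.4], [376.6, 62.2, 376.1], [378.4, 213.9, 378.8], [379.3, 244.0, 380.0]]
yaw fit -0.06441100966846929 -173.0434036518923 222.0232104336858
side green 60
[[402.9, 315.4, 520.0], [403.8, 318.0, 523.4], [405.6, 334.8, 532.3], [416.8, 349.4, 535.2], [426.4, 352.1, 535.8]]
side red 29
[[398.5, 273.2, 367.8], [399.3, 276.4, 368.8], [401.6, 308.9, 370.5], [403.6, 362.4, 371.5], [406.6, 374.7, 372.1]]
side blue 195
[[372.4, -141.5, 372.7], [373.1, -123.3, 374.7], [374.7, 0.5, 377.0], [376.2, 179.7, 379.1], [388.9, 234.3, 380.0]]
yaw fit -0.058308908817261404 -174.2722672995789 215.1761962326458
wristcam [196.01480215 625.18764172 372.97768228] [ 0.27569511 -0.1273347  -0.95277389] [266.43134157 592.28408111 230.49847245]
```

Emit:
arm_command --series '[0,-2.6,-3,0,-4.1,0,-5.2,-6,0,-8.3,0,-7.8,-9,0,-12.4,0,-10.4,-12,0,-16.5,0,-13.1,-15,0,-20.7]'

```text
clock: 0.52
eef_pos: [324.4, 400.3, 230.9]
tool_rot: [-3.141, -0.0, 3.084]
force: [1.2, -0.4, 0.5]
width: 25.8
gripper_force: 0.0
```

Emit:
arm_command --series '[0,-1.4,-3.7,0,0,0,-2.8,-7.4,0,0,0,-4.2,-11.1,0,0,0,-5.6,-14.8,0,0,0,-7,-18.5,0,0]'

```text
clock: 0.93
eef_pos: [383.1, 211.3, 231.2]
tool_rot: [-3.141, -0.0, 3.08]
force: [0.4, -0.2, 0.3]
width: 0.3
gripper_force: 0.0
```

Emit:
arm_command --series '[0,-1.4,-3.7,0,0,0,-2.8,-7.4,0,0,0,-4.2,-11.1,0,0,0,-5.6,-14.8,1,0,0,-6.4,-18.7,2,0]'

```text
clock: 1.35
eef_pos: [437.2, 21.1, 211.5]
tool_rot: [3.141, 0.003, 3.08]
force: [1.2, 0.3, 0.1]
width: 0.0
gripper_force: 0.0
```

Emit:
arm_command --series '[0,0,0,3,0,0,0,0,6,0,0,0,0,8,0,0,0,0,9.1,0,0,0,0,9.1,0]'

```text
clock: 1.77
eef_pos: [433.6, 22.4, 118.1]
tool_rot: [-3.141, -0.005, 3.08]
force: [-0.4, 0.2, -0.4]
width: -0.2
gripper_force: 0.0
```

```bash
python3 - <<'E'
from h import *
p,d=viewer.get_image("side");q,_=viewer.get_image("wrist")
a=cv2.resize(p[80:300,200:420],(560,560),interpolation=cv2.INTER_CUBIC);cv2.imwrite("pics/s2.png",a[:,:,::-1]);cv2.imwrite("pics/w2.png",q[:,:,::-1])
E
```

```text
(no output)
```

View pics/s2.png

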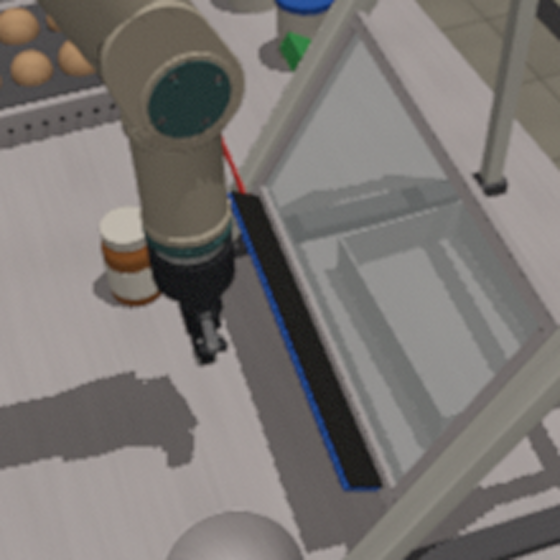

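View pics/w2.png

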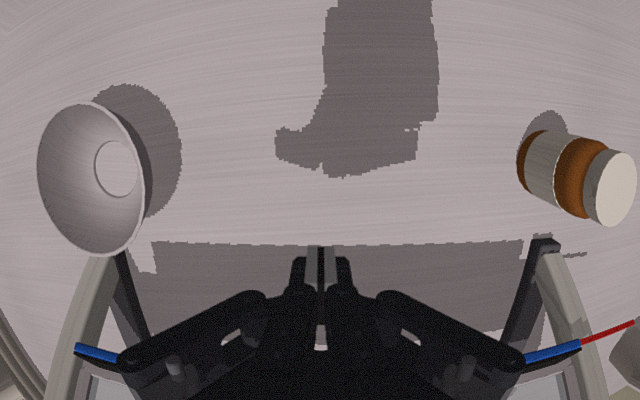

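The shut fingertips hang clear in front of the lip: tip at about (207,355) in the crop, lip edge from (235,200) to (345,488). Bowl and jar are well to either side. I now approach the lip's lower outer edge.

Emit:
arm_command --series '[0,-2,0,-0.1,0,0,-4,0,-0.2,0,0,-5,0,-0.3,0,0,-5.5,0,-0.3,0,0,-5.8,0,-0.3,0]'

```text
clock: 2.28
eef_pos: [494.4, 19.2, 124.3]
tool_rot: [3.141, 0.002, 3.08]
force: [-0.3, -0.4, -0.2]
width: 0.2
gripper_force: 0.0
```

Emit:
arm_command --series '[0,-0.2,0,0,0,0,-0.4,0,0,0,0,-0.6,0,0,0,0,-0.8,0,0,0,0,-1.0,0,0,0]'

```text
clock: 2.7
eef_pos: [500.2, 18.7, 122.9]
tool_rot: [-3.141, -0.007, 3.08]
force: [-8.5, 1.0, 7.2]
width: -0.2
gripper_force: 4.3
```

Emit:
arm_command --series '[0,0,0,-0.2,0,0,-0.1,0,-0.4,0,0,-0.2,0,-0.6,0,0,-0.3,0,-0.8,0,0,-0.4,0,-1.0,0]'

```text
clock: 3.12
eef_pos: [504.1, 18.3, 132.3]
tool_rot: [-3.141, -0.007, 3.08]
force: [-5.1, 0.9, -2.5]
width: 0.3
gripper_force: 2.5
```

```bash
cat >> h.py <<'E'
def track():
    for n in("side","top"):
        p,d=viewer.get_image(n);X=cloud(d,viewer.camera_model(n));q0=X.reshape(-1,3)
        near=(X[...,2]>90)&(X[...,0]>480)&(X[...,0]<760)&(d>0)
        o=[]
        for c_,yr in(("red",(275,345)),("blue",(-190,230)),("green",(270,330))):
            q=X[mask(p,*H[c_])&near&(X[...,1]>yr[0])&(X[...,1]<yr[1])]
            if len(q)<4: o.append((c_,len(q)));continue
            l=q@L;o.append((c_,len(q),np.percentile(l[:,2],[5,50,95]).round(1).tolist(),round(float(np.median(l[:,0])),1)))
        print(n,o)
    s=monitor.read_state();print(s["clock"],s["eef_pos"].round(1),s["force"].round(1))
E
python3 -c "from h import *;track()"
```

```text
side [('red', 0), ('blue', 219, [380.8, 384.5, 387.7], 373.9), ('green', 0)]
top [('red', 72, [377.1, 382.0, 385.5], 404.4), ('blue', 273, [381.0, 386.1, 390.3], 377.2), ('green', 331, [521.3, 537.8, 540.4], 411.9)]
3.2167 [504.5  18.3 132.6] [-5.   0.4 -0.7]
```

Emit:
arm_command --series '[0,-0.3,0,-0.5,0,0,-0.6,0,-1.0,0,0,-0.9,0,-1.5,0,0,-1.2,0,-2.0,0,0,-1.5,0,-2.5,0]'

```text
clock: 3.63
eef_pos: [517.7, 17.3, 157.0]
tool_rot: [-3.141, -0.01, 3.08]
force: [-8.2, 0.9, -2.4]
width: 0.2
gripper_force: 3.9
```

```bash
python3 -c "from h import *;track()"
```

```text
side [('red', 2), ('blue', 232, [407.8, 411.1, 414.6], 374.0), ('green', 0)]
top [('red', 75, [404.8, 409.8, 413.1], 403.9), ('blue', 285, [408.6, 414.0, 418.0], 377.2), ('green', 328, [521.9, 537.4, 540.3], 412.4)]
3.7333 [518.4  17.3 157.9] [-9.2 -0.8  5.2]
```

Emit:
arm_command --series '[0,-0.3,0,-0.5,0,0,-0.6,0,-1.0,0,0,-0.9,0,-1.5,0,0,-1.2,0,-2.0,0,0,-1.5,0,-2.5,0]'

```text
clock: 4.15
eef_pos: [531.9, 16.4, 181.8]
tool_rot: [-3.141, -0.012, 3.08]
force: [-9.7, 0.6, -1.4]
width: -0.3
gripper_force: 4.7
```

Emit:
arm_command --series '[0,-0.3,0,-0.5,0,0,-0.6,0,-1.0,0,0,-0.9,0,-1.5,0,0,-1.2,0,-2.0,0,0,-1.5,0,-2.5,0]'

```text
clock: 4.57
eef_pos: [546.2, 15.5, 206.6]
tool_rot: [-3.14, -0.013, 3.08]
force: [-10.4, 0.1, -1.2]
width: 0.1
gripper_force: 5.5
```

```bash
python3 -c "from h import *;track()"
```

```text
side [('red', 16, [462.2, 463.0, 464.4], 400.8), ('blue', 269, [464.6, 468.2, 471.8], 373.9), ('green', 0)]
top [('red', 58, [463.3, 465.9, 468.7], 403.9), ('blue', 302, [465.9, 470.8, 474.7], 377.0), ('green', 329, [521.4, 537.5, 540.4], 411.9)]
4.6667 [547.   15.5 207.5] [-12.    0.1   6.2]
```

Emit:
arm_command --series '[0,-0.3,0,-0.5,0,0,-0.6,0,-1.0,0,0,-0.9,0,-1.5,0,0,-1.2,0,-2.0,0,0,-1.5,0,-2.5,0]'

```text
clock: 5.08
eef_pos: [560.6, 14.6, 231.4]
tool_rot: [-3.14, -0.015, 3.08]
force: [-12.4, 0.2, 0.3]
width: -0.0
gripper_force: 6.3
```

Emit:
arm_command --series '[0,-0.3,0,-0.5,0,0,-0.6,0,-1.0,0,0,-0.9,0,-1.5,0,0,-1.2,0,-2.0,0,0,-1.4,0,-2.3,0]'

```text
clock: 5.5
eef_pos: [574.1, 13.7, 254.7]
tool_rot: [-3.14, -0.016, 3.08]
force: [-15.8, 0.8, 2.0]
width: -0.0
gripper_force: 7.7
```

```bash
python3 - <<'E'
from h import *
track()
p,d=viewer.get_image("top");cv2.imwrite("pics/t3.png",cv2.resize(p[90:260,170:450],(800,486),interpolation=cv2.INTER_CUBIC)[:,:,::-1])
E
```

```text
side [('red', 22, [517.1, 518.4, 520.0], 400.9), ('blue', 298, [520.9, 524.0, 607.3], 373.9), ('green', 54, [524.5, 532.1, 535.8], 406.0)]
top [('red', 72, [517.8, 521.3, 524.2], 403.8), ('blue', 328, [521.1, 525.7, 529.8], 376.8), ('green', 294, [527.0, 538.0, 540.6], 414.3)]
5.6 [574.5  13.7 255.1] [-15.9   0.5   7. ]
```

View pics/t3.png

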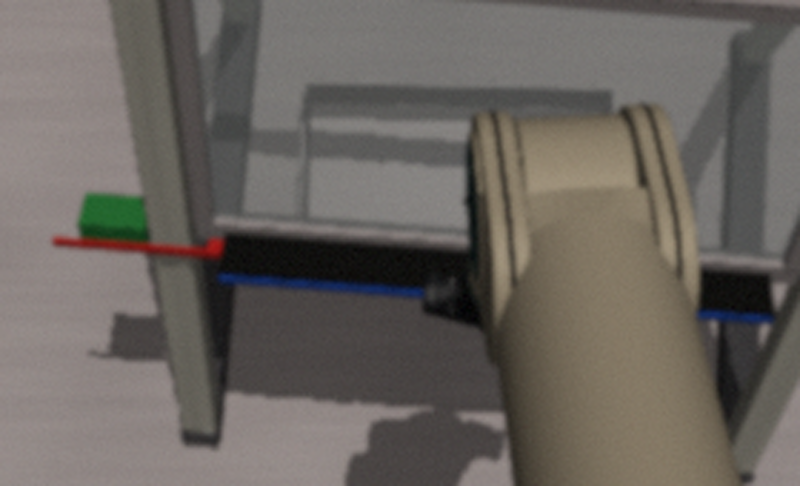

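The red pointer at (52–220, 245) crosses the lower part of the green clip at (80–148, 195–240), so about 7 mm more is needed to reach its middle.

Emit:
arm_command --series '[0,-0.1,0,-0.2,0,0,-0.2,0,-0.4,0,0,-0.3,0,-0.6,0,0,-0.4,0,-0.7,0,0,-0.4,0,-0.7,0]'

```text
clock: 6.07
eef_pos: [578.2, 13.5, 261.7]
tool_rot: [-3.14, -0.016, 3.08]
force: [-15.4, 1.0, 4.7]
width: 0.2
gripper_force: 7.6
```

```bash
python3 -c "from h import *;track()"
```

```text
side [('red', 27, [524.4, 526.7, 527.6], 400.9), ('blue', 300, [529.2, 531.9, 612.8], 374.1), ('green', 42, [533.2, 534.9, 536.2], 409.9)]
top [('red', 81, [524.5, 528.3, 531.9], 403.7), ('blue', 329, [528.0, 533.1, 536.5], 376.9), ('green', 241, [534.1, 538.3, 540.4], 417.6)]
6.1667 [578.2  13.5 261.7] [-15.6  -0.1   4.8]
```

Pointer is at clip mid-height. Withdrawing straight back.

Emit:
arm_command --series '[0,0.3,0,0,0,0,1,0,0,0,0,3,0,0,0,0,6,0,0,0,0,9,0,0,0]'

```text
clock: 6.58
eef_pos: [495.7, 19.0, 263.5]
tool_rot: [3.141, 0.003, 3.08]
force: [-0.1, -0.1, 0.0]
width: -0.1
gripper_force: 0.0
```

Emit:
arm_command --series '[0,2,0,0,0,0,4,0,0,0,0,5,0,0,0,0,5,0,0,0,0,5,0,0,0]'

```text
clock: 7.0
eef_pos: [446.9, 22.2, 264.0]
tool_rot: [3.141, 0.003, 3.08]
force: [0.1, 0.3, -0.1]
width: 0.1
gripper_force: 0.0
```

```bash
python3 - <<'E'
from h import *
track()
p,d=viewer.get_image("side");cv2.imwrite("pics/s4.png",p[:,:,::-1])
p,d=viewer.get_image("top");cv2.imwrite("pics/t4.png",p[:,:,::-1])
E
```

```text
side [('red', 26, [524.4, 526.6, 528.1], 400.7), ('blue', 416, [528.9, 532.1, 535.5], 374.3), ('green', 45, [532.3, 535.0, 536.3], 411.6)]
top [('red', 83, [524.4, 528.7, 532.3], 403.6), ('blue', 671, [527.9, 532.9, 536.7], 376.8), ('green', 242, [534.0, 538.4, 540.8], 417.1)]
7.1 [447.4  22.1 263.6] [-0.8 -0.1 -0.1]
```

View pics/s4.png

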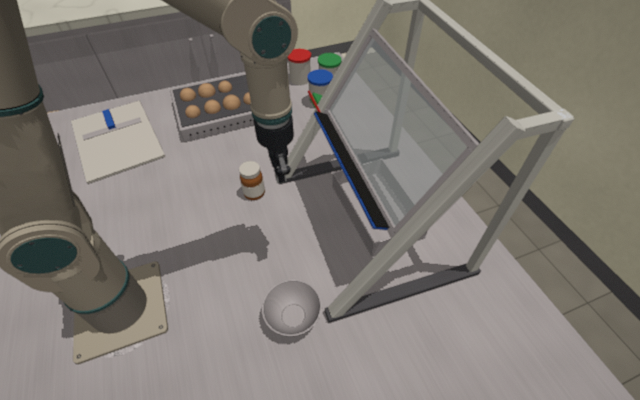

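View pics/t4.png

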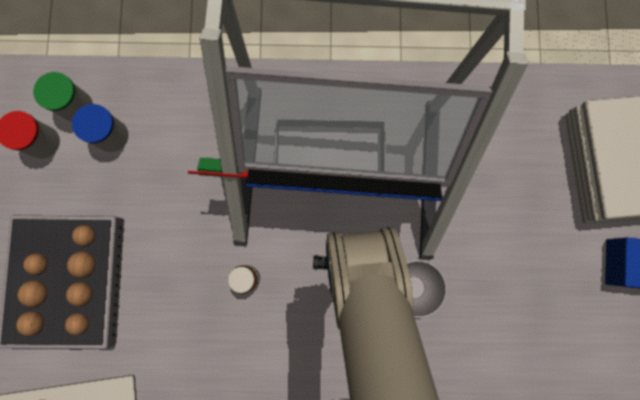

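The window stayed up. The pointer at (218,174) lies across the clip at (209,167), the hand is clear, and the bowl, jar, pan and clip are where they were.

```bash
python3 -c "from cell import workorder;print(workorder.finish_job())"
```

```text
the job is handed in; nothing more can be done
None
```

I pushed the window up about 156 mm, to within about 2 mm of the clip's mid-height by the cameras; it stayed there when I drew the hand back, the clip, bowl, jar and pan look unmoved, and I handed the job in at about 7 s, but since the tool can only point down, the fingertips pushed on the lip's outer lower edge, not the flat of its underside.

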